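# Shut the bottle pen and drop its latch bar into the catch

## Task

The gate of the small metal bottle pen stands ajar. Lift the latch bar by its disc knob so that it clears the low lip of the catch, swing the gate shut until you feel the bar meet the tall horn of the catch, gently and without forcing it, and let the bar drop fully down into the slot so that the gate is latched. Leave the bottles in the pen and the dish beside it standing where they are.

Things in the scene. Friction and masses are not known exactly. Their poses are not given: they have to be found in the camera images.
- pen: Fixed open-topped bottle pen: aluminium base 165 x 250 x 8 mm, steel rail walls 92 mm high on three sides, the gate on the side towards the robot. Origin under the base on the worktop, z up; x = direction in which the gate closes, y along the shut gate towards its hinge. Shut gate on the line x = -70 mm, hinge axis (vertical) at y +105 mm, catch at y -105 mm.
- gate_hinge (a point): Point on the gate's vertical hinge axis, 105 mm above the worktop (the height of the latch bar's pivot).
- pen_gate (a joint): Gate angle, rad: 0 = along the pen's -y axis (nominally shut), positive = open towards the pen's -x (clockwise from above). Aluminium frame, 185 mm long from the hinge axis, 8 mm thick, top edge 90 mm above the worktop. Light friction (0.3 N at the knob), stays where left. Has no stop of its own near 0: only the catch stops it.
- latch_bar (a joint): Bar angle, rad: 0 = level, fully down on its own stop; positive = free end lifted, up to 0.7; falls back by its weight (0.1 to 0.2 kg). Dark steel bar, 8 mm thick, 16 mm high, in the gate's plane above its top rail. Pivot 40 mm from the gate's hinge axis, 105 mm above the worktop, axis level and square to the gate; the bar ends 228 mm from the hinge axis.
- knob (a point): Centre of the bar's knob: upright disc, 26 mm diameter, 12 mm thick, flat faces parallel to the gate, on a 7 mm stem. 110 mm from the bar's pivot along the bar and 45 mm above the bar's middle (150 mm above the worktop with the bar down); turns with the bar. Can be pinched from above, fingers closing square to the gate, to lift the bar and swing the gate with it.
- bar_tip (a point): Point on the bar's middle line where it crosses the catch: 170 mm from the bar's pivot, 210 mm from the gate's hinge axis, 105 mm above the worktop when the bar is down.
- catch_post: Fixed steel post under the bar's end; origin at its foot, 8 mm above the worktop, axes as the pen's. The catch head clamped on it, 22 mm wide along y, has a slot 12 mm wide along x for the bar. The head was set by eye: the slot's middle is anywhere from -14 to +14 mm from the post's middle along x and is not measured. More than 15 N from the bar would bend the catch.
- catch (a point): Point over the post's middle, 105 mm above the worktop (axes as the pen's). Slot's front (-x) side: square lip 30 mm thick, top 113 mm above the worktop, 16 mm above the lowered bar's underside: the bar must be turned up over 0.1 rad to pass. Slot's back (+x) side, 6 mm from its middle: rigid tall horn, top 147 mm; it stops a bar raised up to 0.28 rad, and so the gate.
- reagent_b: White bottle with a red cap, 46 mm diameter, 106 mm high, loose, standing in the pen. Origin under its middle, z up.
- reagent_c: Brown bottle with a white cap, 46 mm diameter, 106 mm high, loose, standing in the pen. Origin under its middle, z up.
- oil_bottle: Small brown bottle with a black cap, 30 mm diameter, 73 mm high, loose, standing in the pen. Origin under its middle, z up.
- petri_dish_1: Closed flat dish, 91 mm diameter, 15 mm high, loose on the worktop to the right of the pen. Origin under its middle.

How it is judged (in metres and radians):
On the way, in this order (a step that is already met when the one before it is completed fails the run):
1. the latch bar is lifted clear (0.08 rad or more) (value of joint latch_bar above 0.08 rad), for 0.1 s.
2. the gate is swung in with the raised bar over the lip (value of joint latch_bar above 0.08 rad and x of bar_tip in the frame of catch_post above -0.02 m), for 0.1 s.
At the end, for the whole second after the job is handed in: The latch bar lies fully down (within 0.03 rad of level) in the slot of the catch, its crossing point within 20 mm of the catch post's middle along the closing direction, and the gate is at rest (value of joint latch_bar below 0.03 rad and x of bar_tip in the frame of catch_post between -0.02 and 0.02 m and velocity of joint pen_gate between -0.05 and 0.05 rad/s); the robot touches nothing.
It fails at once if the bar is forced against the catch: more than 15 N between latch bar and catch (contact force between latch_bar and catch_post above 15 N).
It fails at once if a bottle in the pen is tipped (0.35 rad) or shifted more than 30 mm (angle between any of reagent_b, reagent_c, oil_bottle's own z axis and vertical above 0.35 rad or distance of any of reagent_b, reagent_c, oil_bottle from where it was at the start of the episode above 0.03 m).
It fails at once if the dish is shifted more than 30 mm (distance of petri_dish_1 from where it was at the start of the episode above 0.03 m).
It also fails if it takes over 38 s, if anything falls off the work surface, if the arm or the gripper's body presses on something with over 40 N, if the wrist force passes 120 N, or if a joint passes its speed limit or range.

## Robot

A 7-joint arm with a two-finger parallel gripper is mounted at the origin on a cart in front of the work surface, level with it; the furniture and walls round the work are solid. World frame = base frame: x ahead of the robot, y to its left, z up, the work surface at z = 0. Lengths are in mm, angles in rad, forces in N, time in s.
With the tool pointing down it reaches from about 425 to 800 mm from the base axis. Payload 8.3 kg.
Tool frame: the origin (TCP) lies where the fingers leave the gripper's body, on its centre line; the fingertips stand 73 mm ahead of it and the grasp point (between the pads) lies 54 mm ahead of it (manip.grasp_offset is the distance from the TCP to the grasp point, in mm); z points along the fingers, y is the line along which they close (so a half turn about z gives the same grasp; the last joint's range is limited). The gripper opens to 85 mm and grips with 20 to 120 N. Pads are 22 mm wide; open, the fingers measure 114 mm over their backs; the gripper's body (76 mm by 85 mm) begins 54 mm behind the grasp point. The pads swing forward as they close: fully open they stand 13 mm farther back than shut.
Start: joints at [-1.244, 0.383, 0.016, 1.37, -0.006, 1.388, -0.046], TCP at [237.456, 578.12, 303.879] pointing down, gripper open.
Joint ranges: [-2.95, 2.95], [-0.25, 2.06], [-1.52, 1.56], [0.18, 2.33], [-1.44, 4.58], [0.02, 2.06], [-3.01, 3.01]. Speed limits (rad/s): [2.39, 2.39, 3.01, 3.01, 3.14, 3.14, 3.14].

## Interface

Orientations are given as [roll, pitch, yaw] about the fixed x, y, z axes, in that order (R = Rz(yaw) Ry(pitch) Rx(roll)).
In Python, from workcell import manip gives the robot as it stands.
- The arm moves only by the shell command python3 -m handwheel 'ROWS'. ROWS is one flat JSON list of numbers that holds 1 to 10 rows one after another, with no inner brackets; each row has 7 numbers: dx, dy, dz in a scale on which 1.0 is 400 mm, then a rotation vector rx, ry, rz in normalised numbers (1 is 4 rad), then the opening from 0.0 (shut) to 1.0 (fully open); each row shifts and turns the commanded pose from where the row before left it, along the tool's axes as they then stand; what a row does not reach is not made up. A row lasts 1/8 s, in which the tool goes at most 62.5 mm and 0.188 rad, less where a joint would pass 70% of its speed; a pose out of reach is approached as far as the arm can. The fingers move at their own pace and stop on an object; the grip force is fixed at half the most. Time passes only in rows, so rows that do not move let the fingers close. It prints the time, the measured TCP pose, the force, the opening and the grip force at its end. Shift and turn numbers lie between -1 and 1, and a call with a number outside is refused. Input that does not fit is refused with a message, and nothing moves.
- manip.sense(): the state, without advancing time (a new reading comes with each control period).
- manip.capture(name): name is "side" or "top" or "wrist"; returns a dict with "frame" (420x560x3 uint8, red, green, blue), "range_z" (420x560 float32, mm along the optical axis (not along the pixel's ray), 0 where there is no reading), "camera_matrix" (3x3 intrinsics, pixels), "R" (3x3) and "t" (3): a world point X has camera coordinates R X + t. Camera axes: x right, y down, z forward; pixel columns grow to the right and rows downward; lengths in mm; the calibration is good to about 2 mm. A picture is of the moment at which its call begins.
- manip.sign_off(): hands the job in; it is judged then, once.
Trained networks look in the newest picture that a camera, given by its name, has taken for a name from the list of things; names that differ only in an ending like _2 or _b are one class to them, and where a whole thing is asked for, a point or a joint stands for the part that bears it (a point fixed in the world has none). Each returns a list of dicts, best first, with "score" (0 to 1); they miss things now and then, are a little off and sometimes report something else, mostly with a low value. They report only what shows in the picture. A call takes as long as a camera call.
- manip.recognise(camera, name): "box" ([left, top, right, bottom] in pixels, round what is visible of it).
- manip.regions_of(camera, name): "pixels" (420x560 bool, what is visible of it) and "box" ([left, top, right, bottom] in pixels, round what is visible of it).
- manip.place_of(camera, name): "centre" ([row, column] in pixels: a listed point, or the origin of a listed thing).
The state is a dict: "t": time; "joints": joint angles; "qd": joint speeds; "joint_efforts": joint torques, N m; "eef_pos": TCP position; "tcp_rot": TCP orientation; "ft_force": force on the tool from outside, world axes, zero at the start; "moment": the same for the moment, N m; "gripper_width": opening from 0.0 (shut) to 1.0 (fully open); "grip_force": force on a finger pad.
Only numpy, scipy, OpenCV 4.12 (cv2) and the standard library are available. Lean on these libraries where they do the work, as an engineer would, in place of code of your own. Each camera call takes 0.05 s, during which the arm holds its last target. There are 200 camera calls.

## Working session

There is one attempt and no reset: what is moved stays moved. The work goes in short steps, Python scripts to look and compute and a shell command to move; the robot and the scene stay as the last step left them, time stands still between calls to the robot, and variables do not carry over. Pictures are saved under pics/ and viewed, at most 10 in all, crops included, and the job is handed in when it is done.

```bash
mkdir -p pics; cat > h.py <<'E'
import numpy as np, cv2
from workcell import manip
def proj(c,X):
    p=c["camera_matrix"]@(c["R"]@np.asarray(X,float)+c["t"]); return p[:2]/p[2]
def ray(c,u,v):
    d=np.linalg.inv(c["camera_matrix"])@np.array([u,v,1.0]); return -c["R"].T@c["t"], c["R"].T@d
def back(c,u,v):
    z=c["range_z"][int(round(v)),int(round(u))]; o,d=ray(c,u,v); return o+z*d
def tri(obs):
    A=np.zeros((3,3));b=np.zeros(3)
    for c,u,v in obs:
        o,d=ray(c,u,v); d/=np.linalg.norm(d); P=np.eye(3)-np.outer(d,d); A+=P;b+=P@o
    X=np.linalg.solve(A,b); return X,[np.round(proj(c,X)-[u,v],1) for c,u,v in obs]
E
python3 - <<'E'
from h import *
cs={}
for n in("side","top","wrist"):
    c=cs[n]=manip.capture(n); cv2.imwrite(f"pics/{n}0.png",c["frame"][:,:,::-1])
    print(n,"cam at",np.round(-c["R"].T@c["t"]))
    for k in("gate_hinge","knob","bar_tip","catch","pen","catch_post","reagent_b","reagent_c","oil_bottle","petri_dish_1"):
        for r in manip.place_of(n,k)[:2]:
            v,u=r["centre"]
            try: X=np.round(back(c,u,v))
            except Exception: X=None
            print(k,round(r["score"],2),np.round([u,v],1),X)
print(manip.sense())
E
```

```text
side cam at [1096. -548.  557.]
gate_hinge 0.66 [306.9 201.7] [390. 181.   3.]
knob 0.75 [252.7 204.4] [ 508. -108.  149.]
bar_tip 0.57 [229.3 226.5] [ 498. -165.  112.]
catch 0.8 [252.  246.4] [ 588. -174.  111.]
pen 0.6 [306.7 275.1] [642. -70.  16.]
catch_post 0.69 [254.7 281.9] [ 583. -167.   13.]
reagent_b 0.82 [315.8 275. ] [665. -66.  28.]
reagent_c 0.82 [315.8 275. ] [665. -66.  28.]
oil_bottle 0.69 [293.2 288.8] [ 690. -156.   59.]
top cam at [ 344.  -81. 1038.]
gate_hinge 0.69 [231.3 213.2] [557.  44.   9.]
knob 0.62 [292.4 224.8] [ 503. -106.  165.]
bar_tip 0.97 [316.1 233.5] [ 494. -161.  111.]
catch 0.85 [317.5 197.9] [ 576. -164.  112.]
pen 0.61 [270.5 187.8] [627. -53.   5.]
pen 0.41 [352.8 272.6] [ 415. -259.   17.]
catch_post 0.68 [311.8 207. ] [ 572. -157.   35.]
catch_post 0.19 [317.7 197.6] [ 577. -165.  112.]
reagent_b 0.74 [245.5 190.9] [599.   5.  75.]
reagent_b 0.63 [269.9 175.9] [635. -53.  82.]
reagent_c 0.74 [245.5 190.9] [599.   5.  75.]
reagent_c 0.63 [269.9 175.9] [635. -53.  82.]
oil_bottle 0.61 [296.6 186.1] [ 633. -120.    6.]
petri_dish_1 0.84 [353.7 276.4] [ 406. -261.   16.]
wrist cam at [167. 606. 374.]
{'t': 1.65, 'joints': array([-1.24390164,  0.38340619,  0.01641533,  1.37008296, -0.00629054,
        1.38817781, -0.04651632]), 'qd': array([-6.68631621e-04,  3.65658939e-04,  9.02569548e-05, -5.06068367e-04,
        1.40278098e-03,  1.47070200e-03, -1.98257102e-03]), 'joint_efforts': array([ 1.43068282e-04, -6.27328134e+01,  8.42834506e-01, -3.72077000e+01,
        1.65256171e-02,  2.93521021e-03, -6.34019284e-05]), 'eef_pos': array([237.46942519, 578.12919122, 303.8833448 ]), 'tcp_rot': array([-3.14156647e+00, -4.43088317e-05,  2.75181538e+00]), 'ft_force': array([ 0.68160721,  0.99995604, -0.76530527]), 'moment': array([-0.00328397,  0.02235643,  0.01701209]), 'grip_force': 0.0, 'gripper_width': 1.0019037826803638}
```

```bash
python3 - <<'E'
from h import *
s=manip.capture("side");t=manip.capture("top")
P={}
for k,a,b in(("hinge",(306.9,201.7),(231.3,213.2)),("knob",(252.7,204.4),(292.4,224.8)),("tip",(229.3,226.5),(316.1,233.5)),("catch",(252,246.4),(317.5,197.9)),("pen",(306.7,275.1),(270.5,187.8)),("post",(254.7,281.9),(311.8,207))):
    X,e=tri([(s,*a),(t,*b)]); P[k]=X; print(k,np.round(X,1),e)
print("hinge-tip",np.linalg.norm((P["tip"]-P["hinge"])[:2]),"hinge-catch",np.linalg.norm((P["catch"]-P["hinge"])[:2]))
img=np.vstack([cv2.resize(s["frame"][150:310,180:400],None,fx=2.2,fy=1.8),cv2.resize(t["frame"][140:310,200:420],None,fx=2.2,fy=1.8)])
print(img.shape)
cv2.imwrite("pics/a.png",img[:,:,::-1])
E
```

```text
hinge [534.9  31.  116.4] [array([-0.1,  0. ]), array([-0.1, -0. ])]
knob [ 505.8 -106.6  147.3] [array([-0.1,  0. ]), array([-0.1, -0. ])]
tip [ 493.9 -162.1  108.2] [array([ 0.2, -0. ]), array([0.2, 0.1])]
catch [ 578.1 -165.7  102.4] [array([ 0.3, -0. ]), array([0.2, 0.1])]
pen [627.9 -53.8  -1.3] [array([ 0.5, -0.1]), array([0.3, 0.3])]
post [ 577.4 -160.7    6.6] [array([ 0.7, -0.1]), array([0.5, 0.4])]
hinge-tip 197.33365561544596 hinge-catch 201.29389404202215
(594, 484, 3)
```

View pics/a.png

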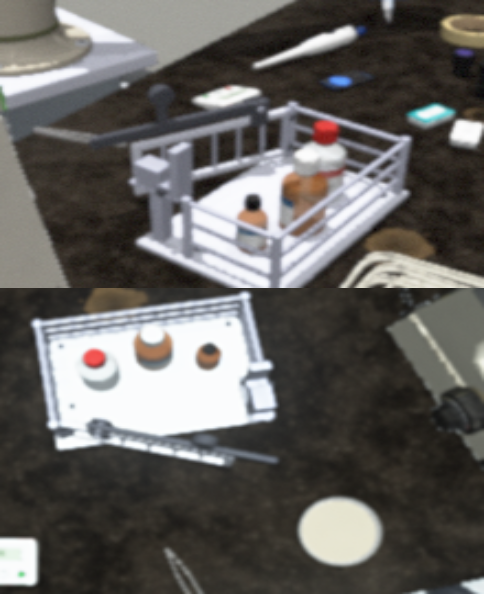

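The manual's scale: shifts go in shares of 400 mm and turns go in shares of 4 rad. Converting my numbers, -57 mm / 400 = -0.1425, -10 mm / 400 = -0.025, 0.1 rad / 4 = 0.025.

```bash
python3 -m handwheel '[-0.1425, -0.025, 0, 0, 0, 0.025, 0.7, -0.1425, -0.025, 0, 0, 0, 0.025, 0.7, -0.1425, -0.025, 0, 0, 0, 0.025, 0.7, -0.1425, -0.025, 0, 0, 0, 0.025, 0.7, -0.1425, -0.025, 0, 0, 0, 0.025, 0.7, -0.1425, -0.025, 0, 0, 0, 0.025, 0.7, -0.1425, -0.025, 0, 0, 0, 0.025, 0.7, -0.1425, -0.025, 0, 0, 0, 0.025, 0.7, -0.1425, -0.025, 0, 0, 0, 0.025, 0.7, -0.1425, -0.025, 0, 0, 0, 0.025, 0.7]'
cat >> h.py <<'E'
from scipy.spatial.transform import Rotation as Ro
def delta(X,yaw,roll=np.pi,pitch=0):
    "tool-frame shift/rotation to bring grasp point to X with yaw"
    s=manip.sense(); R0=Ro.from_euler("xyz",s["tcp_rot"]).as_matrix(); R1=Ro.from_euler("xyz",[roll,pitch,yaw]).as_matrix()
    T=np.asarray(X)-R1[:,2]*manip.grasp_offset
    print("tcp",np.round(s["eef_pos"],1),np.round(s["tcp_rot"],3),"->",np.round(T,1),"shift(tool)",np.round(R0.T@(T-s["eef_pos"]),1),"rot",np.round(Ro.from_matrix(R0.T@R1).as_rotvec(),3),"t",s["t"])
E
python3 -c "
from h import *
delta([506,-107,240],1.348)"
```

```text
t: 3.0
eef_pos: [531.4, 105.1, 304.0]
tcp_rot: [3.141, -0.0, 1.748]
ft_force: [0.1, 0.2, -0.1]
gripper_width: 0.699
grip_force: 0.0
tcp [531.4 105.1 304. ] [ 3.141 -0.     1.748] -> [ 506.  -107.   293.9] shift(tool) [-204.3  -62.5   10.1] rot [ 0.001 -0.     0.4  ] t 3.0
```

In the tool's units: -53 mm / 400 = -0.1325, -8 mm / 400 = -0.02, 0.1 rad / 4 = 0.025.

```bash
python3 -m handwheel '[-0.1325, -0.02, 0, 0, 0, 0.025, 0.6, -0.1325, -0.02, 0, 0, 0, 0.025, 0.6, -0.1325, -0.02, 0.0125, 0, 0, 0.025, 0.6, -0.1325, -0.02, 0.0125, 0, 0, 0.025, 0.6, 0, 0, 0, 0, 0, 0, 0.6]'
python3 - <<'E'
from h import *
c=manip.capture("wrist"); cv2.imwrite("pics/w1.png",c["frame"][:,:,::-1])
for k in("knob","bar_tip","catch","gate_hinge","catch_post"):
    for r in manip.place_of("wrist",k)[:2]: 
        v,u=r["centre"]; print(k,round(r["score"],2),np.round([u,v]),np.round(back(c,u,v),1))
for X in((506,-106.6,148),(494,-162,108)): print(proj(c,X))
print(-c["R"].T@c["t"])
m=manip.regions_of("wrist","knob")
for r in m[:2]: print(r["score"],r["box"])
delta([506,-107,240],1.348)
E
```

```text
t: 3.62
eef_pos: [504.2, -109.8, 294.1]
tcp_rot: [3.141, 0.001, 1.342]
ft_force: [0.0, 1.1, -0.3]
gripper_width: 0.603
grip_force: 0.0
knob 0.58 [285. 218.] [ 507.6 -104.9  162.5]
bar_tip 0.95 [282. 261.] [ 492.6 -160.6  113.2]
bar_tip 0.28 [283. 218.] [ 506.4 -104.8  162.3]
catch 0.97 [377. 245.] [ 577.2 -164.1  114.2]
catch_post 0.9 [352. 212.] [ 574.  -157.6   36.5]
[283.07569565 214.41251024]
[283.68681487 259.66440968]
[520.80788845 -36.83833386 363.9488578 ]
tcp [ 506.3 -103.2  293.8] [-3.141 -0.     1.355] -> [ 506.  -107.   293.9] shift(tool) [-3.8  0.6 -0.1] rot [-0.    -0.     0.007] t 3.975
```

View pics/w1.png

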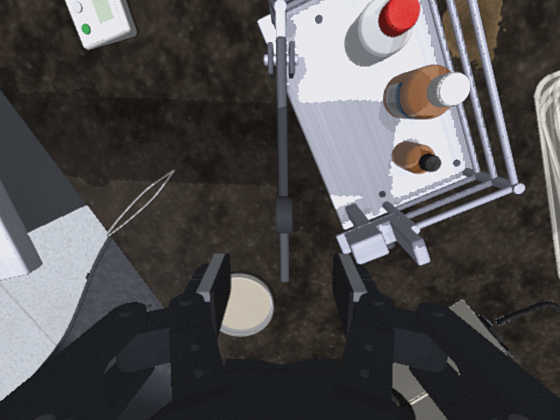

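In the tool's units: 25 mm / 400 = 0.0625, 20 mm / 400 = 0.05.

```bash
python3 - <<'E'
from h import *
c=manip.capture("wrist"); z=c["range_z"]; K=c["camera_matrix"]
v,u=np.mgrid[180:290,320:450]; d=z[180:290,320:450]
p=np.stack([(u-K[0,2])/K[0,0]*d,(v-K[1,2])/K[1,1]*d,d],-1).reshape(-1,3)
X=(p-c["t"])@c["R"]
a=0.16 # pen yaw guess
for lo,hi in((108,118),(140,154)):
    q=X[(X[:,2]>lo)&(X[:,2]<hi)][:,:2]
    r=cv2.minAreaRect(q.astype(np.float32)); print(lo,len(q),r,np.round(cv2.boxPoints(r)))
print(manip.sense()["eef_pos"])
E
python3 -m handwheel '[-0.0075, 0.0038, 0.05, 0, 0, 0, 0.6, 0, 0, 0.0625, 0, 0, 0, 0.6, 0, 0, 0.0625, 0, 0, 0, 0.6, 0, 0, 0.05, 0, 0, 0, 0.6, 0, 0, 0, 0, 0, 0, 0.6, 0, 0, 0, 0, 0, 0, 0.6]'
python3 - <<'E'
from h import *
delta([507,-106.5,150],1.355)
c=manip.capture("wrist"); cv2.imwrite("pics/w2.png",c["frame"][:,:,::-1])
E
```

```text
108 803 ((581.7896118164062, -164.82801818847656), (51.23140335083008, 22.396339416503906), 11.146683692932129) [[ 554. -159.]
 [ 559. -181.]
 [ 609. -171.]
 [ 605. -149.]]
140 399 ((602.1943969726562, -160.86572265625), (10.031245231628418, 22.466331481933594), 11.15241527557373) [[ 595. -151.]
 [ 599. -173.]
 [ 609. -171.]
 [ 605. -149.]]
[ 506.17780357 -103.4050576   293.82428268]
t: 4.78
eef_pos: [507.1, -107.6, 204.7]
tcp_rot: [3.141, 0.0, 1.352]
ft_force: [0.1, 0.5, 0.9]
gripper_width: 0.601
grip_force: 0.0
tcp [ 507.1 -107.6  204.7] [3.141 0.    1.352] -> [ 507.  -106.5  203.9] shift(tool) [ 1.1 -0.4  0.8] rot [ 0.001  0.    -0.003] t 4.775
```

View pics/w2.png

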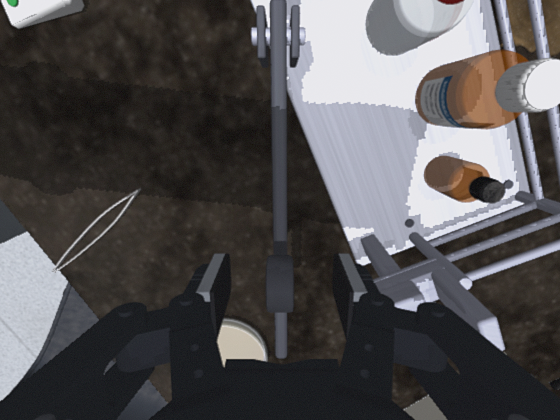

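```bash
python3 -m handwheel '[0, 0, 0, 0, 0, 0, 0.0, 0, 0, 0, 0, 0, 0, 0.0, 0, 0, 0, 0, 0, 0, 0.0, 0, 0, 0, 0, 0, 0, 0.0, 0, 0, 0, 0, 0, 0, 0.0, 0, 0, 0, 0, 0, 0, 0.0]'
```

```text
t: 5.58
eef_pos: [506.8, -107.8, 204.4]
tcp_rot: [3.141, -0.0, 1.352]
ft_force: [-2.0, -0.1, 5.9]
gripper_width: 0.133
grip_force: 59.5
```

In the tool's units: -3.5 mm / 400 = -0.0088, 3.2 mm / 400 = 0.008, -0.032 rad / 4 = -0.008.

```bash
python3 -m handwheel '[0.008, 0, -0.0088, 0, -0.008, 0, 0, 0.008, 0, -0.0088, 0, -0.008, 0, 0, 0.008, 0, -0.0088, 0, -0.008, 0, 0, 0.008, 0, -0.0088, 0, -0.008, 0, 0, 0.008, 0, -0.0088, 0, -0.008, 0, 0, 0.008, 0, -0.0088, 0, -0.008, 0, 0, 0, 0, 0, 0, 0, 0, 0, 0, 0, 0, 0, 0, 0, 0]'
python3 - <<'E'
from h import *
s=manip.sense(); R=Ro.from_euler("xyz",s["tcp_rot"]).as_matrix()
print("grasp pt",s["eef_pos"]+R[:,2]*54); print(R)
c=manip.capture("side"); cv2.imwrite("pics/s2.png",cv2.resize(c["frame"][130:300,180:380],None,fx=4,fy=3.5)[:,:,::-1])
E
```

```text
t: 6.58
eef_pos: [511.1, -87.7, 223.3]
tcp_rot: [-3.142, 0.192, 1.352]
ft_force: [-2.6, -1.5, 2.8]
gripper_width: 0.126
grip_force: 59.5
grasp pt [508.89947683 -97.72555986 170.28870054]
[[ 2.13414936e-01  9.76075636e-01 -4.15982947e-02]
 [ 9.58097041e-01 -2.17431253e-01 -1.86477102e-01]
 [-1.91060525e-01 -5.82041533e-05 -9.81578256e-01]]
```

View pics/s2.png

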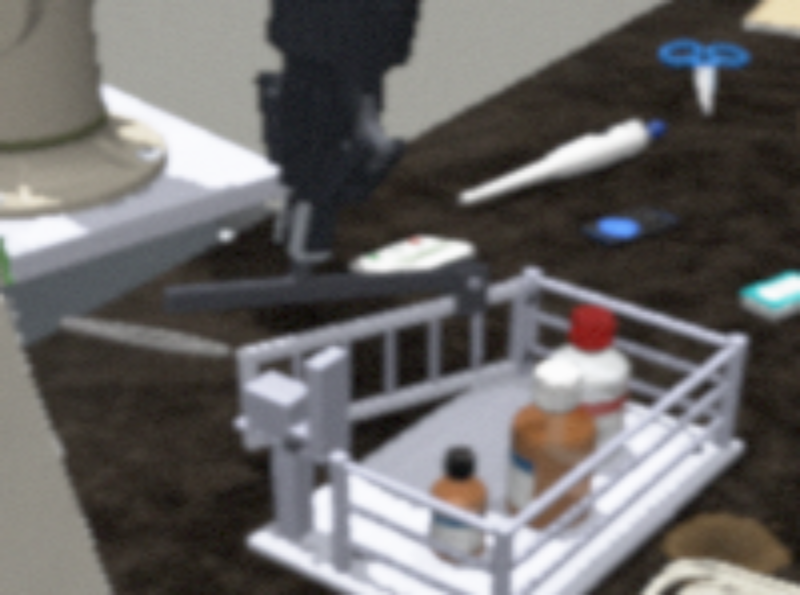

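In the tool's units: 7.8 mm / 400 = 0.0195, 0.2 mm / 400 = 0.0005, -0.059 rad / 4 = -0.0148.

```bash
python3 -m handwheel '[0.0005, 0.0195, 0, -0.0029, 0, -0.0148, 0, 0.0005, 0.0195, 0, -0.0029, 0, -0.0148, 0, 0.0005, 0.0195, 0, -0.0029, 0, -0.0148, 0, 0.0005, 0.0195, 0, -0.0029, 0, -0.0148, 0, 0.0005, 0.0195, 0, -0.0029, 0, -0.0148, 0, 0.0005, 0.0195, 0, -0.0029, 0, -0.0148, 0, 0, 0, 0, 0, 0, 0, 0, 0, 0, 0, 0, 0, 0, 0, 0, 0, 0, 0, 0, 0, 0]'
cat >> h.py <<'E'
H=np.array([538.8,39.4])
def st():
    s=manip.sense(); R=Ro.from_euler("xyz",s["tcp_rot"]).as_matrix(); g=s["eef_pos"]+R[:,2]*54; d=g[:2]-H
    a=np.arctan2(d[1],d[0]); ang=-np.pi/2+.1946-a
    print("t",s["t"],"g",np.round(g,1),"r",round(float(np.hypot(*d)),1),"gate angle",round(float(ang),4),"by yaw",round(float(np.pi/2+.1946-s["tcp_rot"][2]),4),"tip x",round(float(-210*np.sin(ang)),1),"F tool",np.round(R.T@s["ft_force"],1),"M",np.round(R.T@s["moment"],2))
E
python3 -c "
from h import *
st()"
```

```text
t: 7.75
eef_pos: [557.6, -89.3, 223.0]
tcp_rot: [3.141, 0.192, 1.712]
ft_force: [-1.2, 0.5, 2.5]
gripper_width: 0.127
grip_force: 59.4
t 7.75 g [559.  -99.5 170. ] r 140.4 gate angle 0.0501 by yaw 0.0536 tip x -10.5 F tool [ 0.2 -1.1 -2.6] M [ 0.21  0.79 -0.1 ]
```

In the tool's units: 3.9 mm / 400 = 0.0098, 0.1 mm / 400 = 0.0003, -0.0295 rad / 4 = -0.0074.

```bash
python3 -m handwheel '[0.0003, 0.0098, 0, -0.0014, 0, -0.0074, 0, 0.0003, 0.0098, 0, -0.0014, 0, -0.0074, 0, 0, 0, 0, 0, 0, 0, 0, 0, 0, 0, 0, 0, 0, 0]' >/dev/null; python3 -c "
from h import *
st()"; python3 -m handwheel '[0, 0.0033, 0, -0.0005, 0, -0.0025, 0, 0, 0, 0, 0, 0, 0, 0, 0, 0, 0, 0, 0, 0, 0]' >/dev/null; python3 -c "
from h import *
st()"
```

```text
t 8.25 g [567.5 -98.  169.9] r 140.4 gate angle -0.0112 by yaw -0.0071 tip x 2.3 F tool [ 1.6  0.1 -2.8] M [ 0.11  1.05 -0.16]
t 8.625 g [568.8 -97.7 169.9] r 140.4 gate angle -0.0206 by yaw -0.0173 tip x 4.3 F tool [ 2.6 -0.4 -2.8] M [ 0.08  1.25 -0.17]
```

```bash
python3 - <<'E'
from h import *
c=manip.capture("wrist"); cv2.imwrite("pics/w3.png",c["frame"][:,:,::-1])
c=manip.capture("side"); cv2.imwrite("pics/s3.png",cv2.resize(c["frame"][130:300,180:380],None,fx=4,fy=3.5)[:,:,::-1])
E
```

```text
(no output)
```

View pics/w3.png

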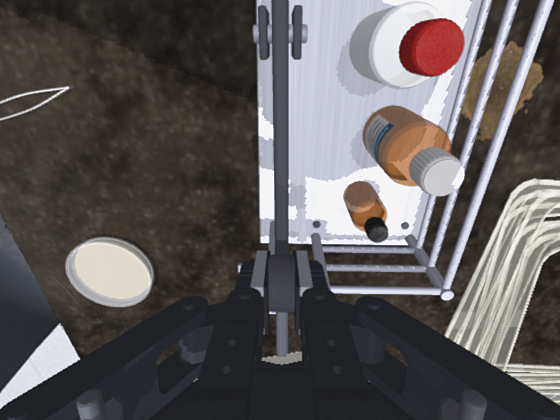

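In the tool's units: 0.9 mm / 400 = 0.0023, -0.0069 rad / 4 = -0.0017.

```bash
for i in 1; do python3 -m handwheel '[0, 0.0023, 0, -0.0003, 0, -0.0017, 0, 0, 0.0023, 0, -0.0003, 0, -0.0017, 0, 0, 0, 0, 0, 0, 0, 0]' >/dev/null; python3 -c "
from h import *
st()"; python3 -m handwheel '[0, 0.0023, 0, -0.0003, 0, -0.0017, 0, 0, 0.0023, 0, -0.0003, 0, -0.0017, 0, 0, 0, 0, 0, 0, 0, 0, 0, 0, 0, 0, 0, 0, 0]' >/dev/null; python3 -c "
from h import *
st()"; done
```

```text
t 9.1 g [570.7 -97.3 169.9] r 140.4 gate angle -0.0348 by yaw -0.0317 tip x 7.3 F tool [ 3.7 -1.7 -3. ] M [ 0.11  1.36 -0.18]
t 9.6 g [572.6 -96.9 169.9] r 140.4 gate angle -0.0485 by yaw -0.0454 tip x 10.2 F tool [ 4.6 -0.6 -1.5] M [ 0.07  1.59 -0.11]
```

In the tool's units: 0.45 mm / 400 = 0.0011, -0.0034 rad / 4 = -0.0009.

```bash
python3 -m handwheel '[0, 0.0011, 0, -0.0002, 0, -0.0009, 0, 0, 0, 0, 0, 0, 0, 0, 0, 0.0011, 0, -0.0002, 0, -0.0009, 0, 0, 0, 0, 0, 0, 0, 0]' >/dev/null; python3 -c "
from h import *
st()"; python3 -m handwheel '[0, 0.0011, 0, -0.0002, 0, -0.0009, 0, 0, 0, 0, 0, 0, 0, 0]' >/dev/null; python3 -c "
from h import *
st()"
```

```text
t 10.1 g [573.5 -96.7 169.9] r 140.4 gate angle -0.0552 by yaw -0.0525 tip x 11.6 F tool [ 5.1 -0.8 -1.1] M [ 0.07  1.75 -0.12]
t 10.35 g [574.  -96.6 169.9] r 140.4 gate angle -0.0586 by yaw -0.056 tip x 12.3 F tool [ 4.8 -0.6 -1.7] M [ 0.02  1.8  -0.08]
```

In the tool's units: 0.45 mm / 400 = 0.0011, -0.0034 rad / 4 = -0.0009.

```bash
python3 -m handwheel '[0, 0.0011, 0, -0.0002, 0, -0.0009, 0, 0, 0, 0, 0, 0, 0, 0]' >/dev/null; python3 -c "
from h import *
st()"; python3 -m handwheel '[0, 0.0011, 0, -0.0002, 0, -0.0009, 0, 0, 0, 0, 0, 0, 0, 0]' >/dev/null; python3 -c "
from h import *
st()"
```

```text
t 10.6 g [574.4 -96.4 169.9] r 140.4 gate angle -0.0619 by yaw -0.0594 tip x 13.0 F tool [ 5.  -1.1 -2. ] M [ 0.05  1.74 -0.15]
t 10.85 g [574.9 -96.3 169.9] r 140.4 gate angle -0.0655 by yaw -0.0629 tip x 13.8 F tool [ 4.2 -1.2 -1.4] M [ 0.06  1.77 -0.1 ]
```

In the tool's units: 0.45 mm / 400 = 0.0011, -0.0034 rad / 4 = -0.0009.

```bash
python3 -m handwheel '[0, 0.0011, 0, -0.0002, 0, -0.0009, 0, 0, 0, 0, 0, 0, 0, 0]' >/dev/null; python3 -c "
from h import *
st()"
```

```text
t 11.1 g [575.3 -96.2 169.9] r 140.5 gate angle -0.068 by yaw -0.0662 tip x 14.3 F tool [ 4.4 -1.9 -2.1] M [ 0.05  1.78 -0.11]
```

In the tool's units: 0.3 mm / 400 = 0.0008, -0.0023 rad / 4 = -0.0006.

```bash
python3 -m handwheel '[0, 0.0008, 0, -0.0001, 0, -0.0006, 0, 0, 0, 0, 0, 0, 0, 0]' >/dev/null; python3 -c "
from h import *
st()"
```

```text
t 11.35 g [575.3 -96.3 169.8] r 140.5 gate angle -0.0681 by yaw -0.0683 tip x 14.3 F tool [ 5.5 -2.6 -3.5] M [ 0.42  1.84 -0.03]
```

In the tool's units: 0.3 mm / 400 = 0.0008, -0.0023 rad / 4 = -0.0006.

```bash
python3 -m handwheel '[0, 0.0008, 0, -0.0001, 0, -0.0006, 0, 0, 0, 0, 0, 0, 0, 0]' >/dev/null; python3 -c "
from h import *
st()"
```

```text
t 11.6 g [575.3 -96.3 169.8] r 140.5 gate angle -0.0685 by yaw -0.0703 tip x 14.4 F tool [ 5.  -4.1 -4.8] M [0.66 1.88 0.09]
```

In the tool's units: -1 mm / 400 = -0.0025, -0.8 mm / 400 = -0.002, 0.0075 rad / 4 = 0.0019.

```bash
python3 -m handwheel '[0, -0.0025, 0, 0.0004, 0, 0.0019, 0, 0, -0.002, 0, 0.0003, 0, 0.0015, 0, 0, 0, 0, 0, 0, 0, 0, 0, 0, 0, 0, 0, 0, 0]' >/dev/null; python3 -c "
from h import *
st()"
python3 -m handwheel '[-0.0078, 0, 0.0088, 0, 0.008, 0, 0, -0.0078, 0, 0.0088, 0, 0.008, 0, 0, -0.0078, 0, 0.0088, 0, 0.008, 0, 0, 0, 0, 0, 0, 0, 0, 0, -0.0038, 0, 0.0045, 0, 0.004, 0, 0, 0, 0, 0, 0, 0, 0, 0]' >/dev/null; python3 -c "
from h import *
st()"
```

```text
t 12.1 g [574.1 -96.6 169.9] r 140.5 gate angle -0.0595 by yaw -0.0571 tip x 12.5 F tool [ 4.5 -1.5 -2.3] M [ 0.07  1.75 -0.11]
t 12.85 g [ 575.4 -103.1  158.1] r 147.1 gate angle -0.0565 by yaw -0.0566 tip x 11.9 F tool [ 6.  -1.8  0.2] M [ 0.14  1.62 -0.14]
```

In the tool's units: 1.8 mm / 400 = 0.0045, -1.5 mm / 400 = -0.0038, 0.016 rad / 4 = 0.004.

```bash
python3 -m handwheel '[-0.0038, 0.0003, 0.0045, 0, 0.004, 0, 0, 0, 0, 0, 0, 0, 0, 0, -0.0038, 0.0003, 0.0045, 0, 0.004, 0, 0, 0, 0, 0, 0, 0, 0, 0]' >/dev/null; python3 -c "
from h import *
st()"
python3 -m handwheel '[-0.0038, 0.0003, 0.0045, 0, 0.004, 0, 0, 0, 0, 0, 0, 0, 0, 0, -0.0038, 0, 0.0045, 0, 0.004, 0, 0, 0, 0, 0, 0, 0, 0, 0, 0, 0, 0, 0, 0, 0, 0]' >/dev/null; python3 -c "
from h import *
st()"
```

```text
t 13.35 g [ 575.9 -104.6  154.6] r 148.7 gate angle -0.0576 by yaw -0.0564 tip x 12.1 F tool [ 4.6 -1.4  0.8] M [ 0.23  1.49 -0.14]
t 13.975 g [ 576.4 -106.   151.2] r 150.2 gate angle -0.0587 by yaw -0.0564 tip x 12.3 F tool [ 4.4 -1.2 -0.3] M [ 0.35  1.37 -0.19]
```

In the tool's units: -40 mm / 400 = -0.1, -30 mm / 400 = -0.075.

```bash
python3 -m handwheel '[0, 0, 0, 0, 0, 0, 0.3, 0, 0, 0, 0, 0, 0, 0.4, 0, 0, 0, 0, 0, 0, 0.5, 0, 0, -0.0375, 0, 0, 0, 0.5, 0, 0, -0.075, 0, 0, 0, 0.5, 0, 0, -0.1, 0, 0, 0, 0.5, 0, 0, -0.1, 0, 0, 0, 0.5, 0, 0, 0, 0, 0, 0, 0.5]'
python3 - <<'E'
from h import *
c=manip.capture("wrist"); d=manip.capture("side")
for n,q in(("wrist",c),("side",d)):
    for k in("knob","bar_tip"):
        for r in manip.place_of(n,k)[:1]:
            v,u=r["centre"]; print(n,k,round(r["score"],2),np.round(back(q,u,v),1))
cv2.imwrite("pics/f.png",np.hstack([cv2.resize(c["frame"],(400,300)),cv2.resize(d["frame"][150:300,190:390],(400,300))])[:,:,::-1])
E
```

```text
t: 14.98
eef_pos: [577.4, -103.7, 335.6]
tcp_rot: [3.135, 0.019, 1.822]
ft_force: [-0.1, -0.4, -0.1]
gripper_width: 0.503
grip_force: 0.0
wrist knob 0.57 [ 577.4 -100.8  161.5]
wrist bar_tip 0.67 [ 590.8 -161.   113.3]
side knob 0.88 [ 576.5 -118.4  153.8]
side bar_tip 0.9 [ 602.1 -171.4  111.8]
```

View pics/f.png

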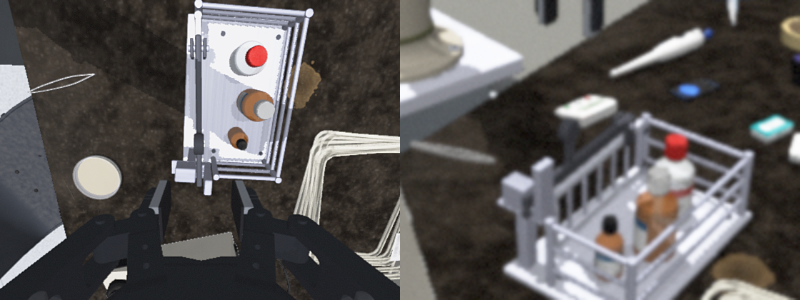

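The wrist view shows the bar lying in the slot between lip (180,172) and horn (208,185). The bar's top at the tip reads 113 mm, which is fully down. The bottles and dish are standing, and the robot is clear.

```bash
python3 -c "
from workcell import manip
print(manip.sign_off())"
```

```text
the job is handed in; nothing more can be done
None
```

The gate is shut and latched: the bar lies fully down in the slot after a gentle touch on the horn, the bottles and dish are standing where they were, and the job is handed in (no verdict came back).

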